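# Spring tester: plug in the module and hold the slide at the mark

## Robot

A 6-joint arm with a two-finger parallel gripper is mounted at the origin on a cart in front of the work surface, level with it; the furniture and walls round the work are solid. World frame = base frame: x ahead of the robot, y to its left, z up, the work surface at z = 0. Lengths are in m, angles in rad, forces in N, time in s.
With the tool pointing down it reaches from about 0.3 to 0.875 m from the base axis. Payload 6.4 kg.
Tool frame: the origin (TCP) lies midway between the tips of the shut fingers; the grasp point (between the pads) lies 19 mm behind it; z points along the fingers, y is the line along which they close (so a half turn about z gives the same grasp; the last joint's range is limited). The gripper opens to 85 mm and grips with 20 to 120 N. Pads are 22 mm wide; open, the fingers measure 114 mm over their backs; the gripper's body (76 mm by 85 mm) begins 54 mm behind the grasp point. The pads swing forward as they close: fully open they stand 13 mm farther back than shut.
Start: joints at [-1.437, 0.181, 1.607, -0, 1.354, -0.206], TCP at [0.192, -0.542, 0.231] pointing down, gripper open.
Joint ranges: [-2.99, 2.99], [-0.89, 2.07], [0.3, 2.58], [-1.14, 4.28], [0, 2.63], [-3.12, 3.12]. Speed limits (rad/s): [2.57, 2.57, 3.01, 3.14, 3.14, 3.14].

## Interface

Orientations are given as a unit quaternion [x, y, z, w].
In Python, from rig import bot gives the robot as it stands.
- The arm moves only by the shell command python3 -m inch 'ROWS' [FORCE]. ROWS is JSON, a list of rows, each a list of 5 numbers: the finger opening in cm, from 0 to 8.54, then the shift along the tool's x, y, z in cm, then the turn about the tool's z in degrees. A call has 1 to 20 rows; each row is the pose to reach, as a shift and turn from the pose commanded when the call began, along the tool's axes at that moment; what a row does not reach only later rows make up. A row lasts 1/10 s, in which the tool goes at most 50 mm and 8.59 degrees, less where a joint would pass 70% of its speed; a pose out of reach is approached as far as the arm can. A call with a gripper value outside its range is refused whole. The fingers move at their own pace and stop on an object; FORCE is the grip in N (left out, the last holds). Time passes only in rows, so rows that repeat a pose let the fingers close. It gives the time, the measured TCP pose, the force, the opening and the grip force at its end, in the units of the state.
- bot.state(): the state, without advancing time (a new reading comes with each control period).
- bot.capture(name): name is "scene" or "top"; returns the picture (400x640x3 uint8, red, green, blue); there is no depth.
- bot.calibration(name): a dict with "fx", "fy", "cx", "cy" (pixels), "rvec" (rotation vector, rad) and "tvec" (3), from world to camera coordinates, as OpenCV has them. Camera axes: x right, y down, z forward; pixel columns grow to the right and rows downward; lengths in m; the calibration is good to about 2 mm. A picture is of the moment at which its call begins. calibration takes no time and is no camera call.
- bot.close_job(): hands the job in; it is judged then, once.
The state is a dict: "t": time; "q": joint angles; "dq": joint speeds; "tau": joint torques, N m; "tool_pos": TCP position; "tool_rot": TCP orientation; "wrist_force": force on the tool from outside, world axes, zero at the start; "moment": the same for the moment, N m; "grip_width": finger opening in m; "gripper_force": force on a finger pad.
Only numpy, scipy, OpenCV 4.12 (cv2) and the standard library are available. Lean on these libraries where they do the work, as an engineer would, in place of code of your own. Each camera call takes 0.05 s, during which the arm holds its last target. There are 200 camera calls.

## Task

Take a reading position on the green bench spring tester: plug the blue square module fully home into the square socket on top of the tester and let go of it, then pull the tester's black spring-return handle out along its track until its orange pointer stands level with the red rider on the scale. Finish while still holding the handle there, because the spring pulls it back as soon as it is let go. Do not shift the red rider, and leave the yellow module and the whetstone where they are.

Things in the scene. Friction and masses are not known exactly. Their poses are not given: they have to be found in the camera images.
- blue_module: loose plug-in module, 50 to 100 g, standing upright on its foot: grey square plug foot 28 x 28 mm, 20 mm tall (its lowest 6 mm taper to 22 x 22 mm at the end as a lead-in), below a blue square head 36 x 36 mm, 45 mm tall; 65 mm tall in all. Origin: centre of the underside of the foot, z up, x and y along the sides of foot and head (foot and head are both square and parallel, so any quarter turn fits).
- yellow_module: spare module, same shape and size as the blue one but with a yellow head; to be left alone. Origin: centre of the underside of its foot. The two modules may stand in either place.
- whetstone: loose grey whetstone, 33 x 68 x 27 mm, lying to the left of the tester; to be left alone. Origin: centre of the underside.
- tester: bench spring tester, fixed to the table: dark base plate 290 x 140 x 10 mm (x by y) with a green housing 110 mm (x) x 100 mm (y) at its far end, from 30 to 140 mm ahead of the origin along the tester's +x, its top 55 mm above the table. Origin: centre of the base's underside on the table. Its -x is the direction in which the handle is pulled out. The white scale strip and the rider are on its +y side, up to 27 mm above the table.
- socket (a point): centre of the mouth of the square socket in the housing's top, 55 mm above the table and 85 mm from the tester's origin along its +x; axes parallel to the tester. Hole 31 x 31 mm (28 mm foot plus 3 mm play) with a bevelled mouth, sides parallel to the tester's x and y, 26 mm deep. Fully home, the module's head rests on the housing's top, its foot's underside 20 mm below this point.
- grip (a point): point to take the black pull handle of the draw slide, 66 mm above the table at the centre of its upright rounded plate, which is 14 mm thick along the pull (tester x), 44 mm wide (tester y) and stands from 30 to 84 mm above the table; axes parallel to the tester. Behind it (+x) a 9 mm rod at 26 mm height runs to the housing; at rest 48 mm are free between plate and housing, in front it is free. An orange pointer stands out from its foot to +y, at 16 to 22 mm height.
- pull_slide (a joint): how far the handle is pulled out, m: 0 = at rest at the housing's side, up to 0.09 at the end stop; grows toward the tester's -x. A spring (about 4 N at rest, growing 0.9 N per 10 mm) draws it back to 0 when let go.
- pointer (a point): tip of the handle's orange pointer over the scale, 18 mm above the table; axes parallel to the tester.
- mark_rider (a joint): where the red rider stands on the scale, m: the pull at which the pointer is level with it (pull_slide equal to mark_rider). Varies from 0.040 to 0.072. Held by friction; to be left alone.
- mark (a point): tip of the red rider beside the scale, to be met by the pointer, 18 mm above the table; the rider is a red block 16 x 12 x 14 mm outward (+y) of it; axes parallel to the tester. The pointer is level with it when both have the same x in the tester's frame.
Things that resemble listed ones, but are neither listed nor needed, are in the scene too. What is meant by the blue_module is not pink or turquoise, and is the larger of those in its own colour.

How it is judged:
On the way, in this order (a step that is already met when the one before it is completed fails the run):
1. the blue module is fully home in the tester's socket and let go, the handle still at rest (horizontal distance between blue_module and socket below 0.004 m and z of blue_module in the frame of socket below -0.017 m and angle between blue_module's own z axis and vertical below 0.08 rad and contact force between the fingers and blue_module below 0.3 N and value of joint pull_slide below 0.01 m), for 0.2 s.
2. the handle is pulled out by the fingers until its pointer is level with the red rider (x of pointer in the frame of mark between -0.004 and 0.004 m and contact force between the fingers and pull_slide above 1 N), for 0.2 s.
At the end, for the whole second after the job is handed in: The blue module sits upright in the socket (centre within 4 mm, foot at least 17 of its 20 mm deep), untouched by the fingers; the fingers alone still hold the spring-return handle, at rest, with its pointer within 4 mm of the red rider along the pull (all of step 2 and horizontal distance between blue_module and socket below 0.004 m and z of blue_module in the frame of socket below -0.017 m and angle between blue_module's own z axis and vertical below 0.08 rad and contact force between the fingers and blue_module below 0.3 N and velocity of joint pull_slide between -0.01 and 0.01 m/s and contact force between pull_slide and blue_module below 0.1 N and contact force between pull_slide and yellow_module below 0.1 N and contact force between pull_slide and whetstone below 0.1 N); the arm keeps its last pose, push and grip.
It fails at once if the red rider is shifted by more than 4 mm (distance of mark from where it was at the start of the episode above 0.004 m).
It fails at once if the yellow module is moved by more than 20 mm or tipped over (distance of yellow_module from where it was at the start of the episode above 0.02 m or angle between yellow_module's own z axis and vertical above 0.5 rad).
It fails at once if the whetstone is moved by more than 20 mm (distance of whetstone from where it was at the start of the episode above 0.02 m).
It also fails if it takes over 51 s, if anything falls off the work surface, if the arm or the gripper's body presses on something with over 40 N, if the wrist force passes 120 N, or if a joint passes its speed limit or range.

## Working session

There is one attempt and no reset: what is moved stays moved. The work goes in short steps, Python scripts to look and compute and a shell command to move; the robot and the scene stay as the last step left them, time stands still between calls to the robot, and variables do not carry over. Pictures are saved under pics/ and viewed, at most 10 in all, crops included, and the job is handed in when it is done.

```bash
mkdir -p pics; ls; python3 - <<'E'
from rig import bot
import cv2,json
for n in("scene","top"):
    im=bot.capture(n); cv2.imwrite(f"pics/{n}0.png",im[:,:,::-1]); print(n,bot.calibration(n))
print(bot.state())
E
```

```text
pics
scene {'fx': 512.3180365421484, 'fy': 512.3180365421484, 'cx': 317.8829193708295, 'cy': 201.50825038933738, 'rvec': array([ 0.88267345, -2.65119118,  0.93774684]), 'tvec': array([0.4522418 , 0.31644645, 0.94820315])}
top {'fx': 506.62037329249034, 'fy': 506.62037329249034, 'cx': 323.5993655415142, 'cy': 202.69610095176697, 'rvec': array([ 2.21314809, -2.15385942,  0.0610017 ]), 'tvec': array([-0.01294255,  0.5685111 ,  1.11514773])}
{'t': 0.1, 'q': array([-1.43732550e+00,  1.81497983e-01,  1.60791247e+00, -5.00927201e-06,
        1.35379531e+00, -2.06312137e-01]), 'dq': array([-0.00126791, -0.00228292, -0.00263106, -0.00240882,  0.00058446,
       -0.00195011]), 'tau': array([ 4.62827302e-04, -4.45880842e+01, -3.52239168e+01, -1.84001301e-04,
        4.16328083e-03,  6.06330474e-06]), 'tool_pos': array([ 0.19157788, -0.54161638,  0.23045452]), 'tool_rot': array([ 9.85602708e-01,  1.69075873e-01,  2.69248770e-05, -8.06107750e-04]), 'wrist_force': array([ 1.37784176, -0.17073408,  1.04972575]), 'moment': array([ 0.0216914 , -0.00821435,  0.04360398]), 'gripper_force': 0.0, 'grip_width': 0.08538161796567387}
```

View pics/scene0.png

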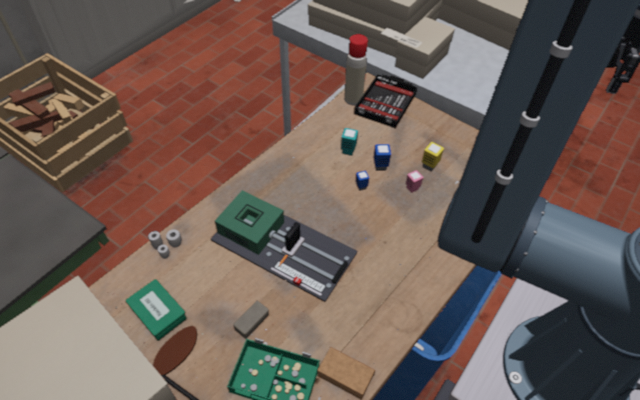

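View pics/top0.png

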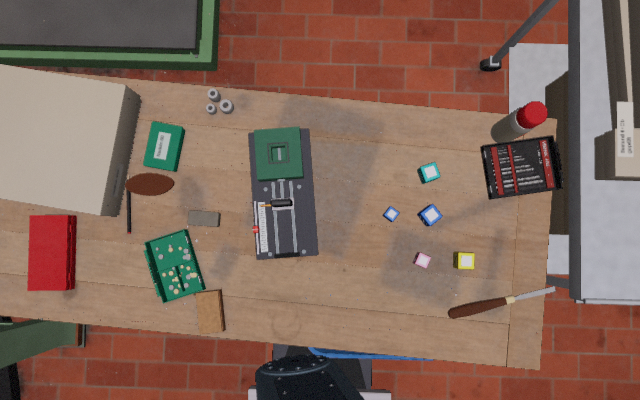

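Scene and top pictures: the tester has its green housing at top (278,153), the handle at (281,203) and the red rider at about (256,230). Blue candidates in top are the large one at (430,214) and the small one at (391,214). Pink is at (423,260), turquoise at (429,172) and yellow at (466,260). The large blue one fits, as it is the larger of the two in true blue. I'll confirm this by measured size and an enlarged crop.

```bash
cat > h.py <<'E'
import numpy as np,cv2
from rig import bot
def cal(n):
    c=bot.calibration(n);K=np.array([[c["fx"],0,c["cx"]],[0,c["fy"],c["cy"]],[0,0,1]])
    return K,cv2.Rodrigues(np.array(c["rvec"]))[0],np.array(c["tvec"])
def ray(n,uv,z):
    K,R,t=cal(n);uv=np.atleast_2d(uv).astype(float)
    d=(np.c_[uv,np.ones(len(uv))]@np.linalg.inv(K).T)@R
    o=-R.T@t
    return (o+d*((z-o[2])/d[:,2])[:,None])[:,:2]
def proj(n,p):
    K,R,t=cal(n);return cv2.projectPoints(np.atleast_2d(p).astype(float),cv2.Rodrigues(R)[0],t,K,None)[0][:,0]
def blobs(im,lo,hi,amin=15):
    m=cv2.inRange(cv2.cvtColor(im,cv2.COLOR_RGB2HSV),lo,hi)
    cs=cv2.findContours(m,cv2.RETR_EXTERNAL,cv2.CHAIN_APPROX_NONE)[0]
    return sorted([c for c in cs if cv2.contourArea(c)>=amin],key=cv2.contourArea,reverse=True)
def tri(ua,ub):
    A=[]
    for n,uv in(("scene",ua),("top",ub)):
        K,R,t=cal(n);P=K@np.c_[R,t]
        A.append(P)
    X=cv2.triangulatePoints(A[0],A[1],np.array(ua,float).reshape(2,1),np.array(ub,float).reshape(2,1))
    return (X[:3]/X[3])[:,0]
E
python3 - <<'E'
from h import *
im=bot.capture("top");sc=bot.capture("scene")
for n in("scene","top"):
    K,R,t=cal(n);print(n,"cam",-R.T@t)
for nm,lo,hi in(("blue",(105,120,50),(130,255,255)),("yellow",(22,120,80),(34,255,255)),("green",(65,80,20),(90,255,140)),("red",(0,190,120),(6,255,255)),("orange",(8,190,150),(20,255,255))):
    for n,i in(("top",im),("scene",sc)):
        for c in blobs(i,lo,hi,6)[:7]:
            r=cv2.minAreaRect(c);u=np.array(r[0]);print(nm,n,np.round(u,1),np.round(r[1],1),round(r[2],1),"z65:",ray(n,u,.065).round(3),"z18",ray(n,u,.018).round(3))
a=cv2.resize(im[120:280,240:490],None,fx=3.2,fy=3.2,interpolation=cv2.INTER_CUBIC)
cv2.imwrite("pics/crop1.png",a[:,:,::-1])
E
```

```text
scene cam [0.16928266 0.55518806 0.93105306]
top cam [ 0.49489901 -0.00914152  1.14974704]
blue top [366.6 357. ] [118.6   8.1] 5.8 z65: [[ 0.243 -0.097]] z18 [[ 0.232 -0.101]]
blue top [429.7 215.1] [16.6 18.6] 53.1 z65: [[ 0.545 -0.226]] z18 [[ 0.547 -0.235]]
blue top [390.9 213.8] [11.2 11.8] 36.9 z65: [[ 0.546 -0.143]] z18 [[ 0.548 -0.148]]
blue scene [441.6 338.5] [ 35.3 178.6] 38.1 z65: [[0.208 0.109]] z18 [[0.21  0.085]]
blue scene [382.5 155.5] [21. 15.] 90.0 z65: [[ 0.533 -0.212]] z18 [[ 0.553 -0.254]]
blue scene [362.5 180. ] [11. 14.] 0.0 z65: [[ 0.528 -0.12 ]] z18 [[ 0.548 -0.157]]
yellow top [465.  260.5] [17. 18.] 90.0 z65: [[ 0.451 -0.302]] z18 [[ 0.449 -0.314]]
yellow scene [434.  152.5] [19.1 19.1] 45.0 z65: [[ 0.441 -0.294]] z18 [[ 0.456 -0.34 ]]
green top [173.2 265.8] [63.6 48. ] 72.5 z65: [[0.422 0.319]] z18 [[0.419 0.333]]
green top [278.1 153.9] [51.4 46.3] 85.7 z65: [[0.669 0.103]] z18 [[0.676 0.108]]
green top [163.9 146. ] [34.3 45.7] 12.0 z65: [[0.679 0.351]] z18 [[0.687 0.367]]
green scene [273.1 376. ] [81.3 56.1] 16.5 z65: [[0.406 0.342]] z18 [[0.419 0.33 ]]
green scene [249.4 220.8] [59.5 49.1] 28.3 z65: [[0.655 0.119]] z18 [[0.681 0.095]]
green scene [156.5 308.2] [51.9 38.8] 50.7 z65: [[0.658 0.373]] z18 [[0.685 0.364]]
green scene [349.1 140.4] [ 8.8 15.1] 81.9 z65: [[ 0.623 -0.206]] z18 [[ 0.648 -0.247]]
```

View pics/crop1.png

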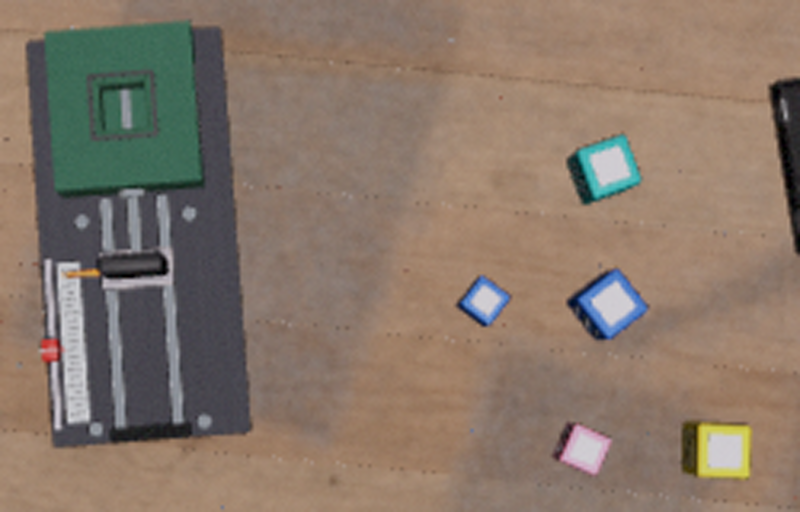

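The crop shows the large blue head centred at crop (612,302), about top (431,214), and roughly 17 px wide, which matches 36 mm. The small blue at crop (485,300) is about 11 px, so it's the decoy. The module stands at around 45° and the tester is turned a few degrees. Next I'll measure both precisely.

```bash
cat > m.py <<'E'
from h import *
def quad(mask):
    c=max(cv2.findContours(mask,cv2.RETR_EXTERNAL,cv2.CHAIN_APPROX_NONE)[0],key=cv2.contourArea)
    return c,cv2.minAreaRect(c)
def crop(im,x0,y0,x1,y1,s=8): return cv2.resize(im[y0:y1,x0:x1],None,fx=s,fy=s,interpolation=cv2.INTER_CUBIC)
def back(p,x0,y0,s=8): return (np.asarray(p)+.5)/s-.5+[x0,y0]
E
python3 - <<'E'
from m import *
im=bot.capture("top");sc=bot.capture("scene")
for n,i,(u,v) in(("top",im,(430,214)),("scene",sc,(383,152)),("top",im,(466,260))):
    b=(u-16,v-16,u+16,v+16);c=crop(i,*b);h=cv2.cvtColor(c,cv2.COLOR_RGB2HSV)
    m=cv2.inRange(h,(0,0,170),(180,70,255))
    _,r=quad(m);q=ray(n,back(cv2.boxPoints(r),*b[:2]),.065)
    e=q-np.roll(q,1,0);print(n,"label px",back(r[0],*b[:2]).round(1),"xy",q.mean(0).round(4),"sides",np.linalg.norm(e,axis=1).round(4),"ang",(np.degrees(np.arctan2(e[:,1],e[:,0]))%90).round(1))
# tester
b=(235,115,330,275);c=crop(im,*b,s=6)
h=cv2.cvtColor(c,cv2.COLOR_RGB2HSV)
g=cv2.inRange(h,(65,100,20),(90,255,160));_,r=quad(g)
q=ray("top",back(cv2.boxPoints(r),b[0],b[1],6),.055);e=q-np.roll(q,1,0)
print("housing",q.mean(0).round(4),np.linalg.norm(e,axis=1).round(4),(np.degrees(np.arctan2(e[:,1],e[:,0]))%90).round(1))
print("bgr samples base", h[600:604,400:402].reshape(-1,3)[:2], h[300,560])
d=cv2.inRange(h,(0,0,20),(180,75,110))|g
d=cv2.morphologyEx(d,cv2.MORPH_OPEN,np.ones((15,15)));_,r=quad(d)
q=ray("top",back(cv2.boxPoints(r),b[0],b[1],6),.010);e=q-np.roll(q,1,0)
print("base",q.mean(0).round(4),q.round(4).tolist(),np.linalg.norm(e,axis=1).round(4),(np.degrees(np.arctan2(e[:,1],e[:,0]))%90).round(1))
# orange, red
for nm,lo,hi in(("red",(0,150,120),(8,255,255)),("red2",(172,150,120),(180,255,255)),("orange",(9,130,120),(22,255,255))):
  for n,i,bb in(("top",im,(250,190,300,250)),("scene",sc,(265,215,325,300))):
    cc=crop(i,*bb)
    for k in blobs(cc,lo,hi,150)[:2]:
        p=back(cv2.minAreaRect(k)[0],*bb[:2]);x,y,w,hh=cv2.boundingRect(k)
        print(nm,n,p.round(1),"bbox",back([[x,y],[x+w,y+hh]],*bb[:2]).round(1).tolist(),ray(n,p,.02).round(4))
cv2.imwrite("pics/crop2.png",np.hstack([c,cv2.cvtColor(d,cv2.COLOR_GRAY2RGB)])[::2,::2,::-1])
E
```

```text
top label px [431.2 214.5] xy [ 0.5466 -0.2287] sides [0.0231 0.0232 0.0232 0.0232] ang [38.1 38.4 38.  38.4]
scene label px [382.7 148.4] xy [ 0.5449 -0.2322] sides [0.0257 0.0245 0.026  0.0245] ang [37.4 32.4 37.4 31.6]
top label px [466.1 260.6] xy [ 0.4506 -0.304 ] sides [0.0233 0.0228 0.0233 0.0228] ang [0.6 1.6 0.5 1.6]
housing [0.6702 0.1039] [0.1124 0.1008 0.1124 0.1001] [5.9 5.4 5.6 5.4]
bgr samples base [[129  23  79]
 [128  26  79]] [ 12  52 138]
base [0.5887 0.0958] [[0.7258, 0.1823], [0.7401, 0.0401], [0.4516, 0.0105], [0.4374, 0.1503]] [0.2902 0.1429 0.2901 0.1406] [6.3 5.8 5.9 5.8]
red top [255.1 226.9] bbox [[252.4, 225.7], [257.8, 228.3]] [[0.5103 0.1538]]
red top [255.3 231.4] bbox [[252.7, 229.8], [257.8, 232.9]] [[0.5004 0.153 ]]
red scene [298.7 281.1] bbox [[296.2, 278.9], [300.6, 282.8]] [[0.5001 0.1503]]
red scene [294.4 278.9] bbox [[293.4, 277.4], [295.9, 280.8]] [[0.5103 0.1514]]
orange top [265.7 204.9] bbox [[260.7, 203.6], [270.8, 206.2]] [[0.5602 0.1319]]
orange scene [283.5 258.5] bbox [[280.3, 254.4], [287.3, 262.8]] [[0.5585 0.1269]]
```

```bash
cat >> h.py <<'E'
from scipy.spatial.transform import Rotation as Ro
def goto(p,yaw=None,start=None):
    """row (cm,cm,cm,deg) from the present pose to TCP p with tool-x heading yaw (deg)"""
    s=bot.state();R=Ro.from_quat(s["tool_rot"]).as_matrix()
    d=100*R.T@(np.array(p)-s["tool_pos"]);y0=np.degrees(np.arctan2(R[1,0],R[0,0]))
    print("tcp",s["tool_pos"].round(4),"yaw",y0.round(2),"-> row",d.round(2),"turn",None if yaw is None else round(y0-yaw,2),"t",round(s["t"],2))
E
python3 - <<'E'
from h import *
goto((.5466,-.2287,.14),38.2)
E
```

```text
tcp [ 0.1916 -0.5419  0.2309] yaw 19.47 -> row [ 43.91 -17.69   9.11] turn -18.73 t 0.3
```

```bash
python3 -m inch '[[6.5,4,-1.6,0.8,-2],[6.5,8,-3.2,1.6,-4],[6.5,12,-4.8,2.4,-6],[6.5,16,-6.4,3.2,-8],[6.5,20,-8,4,-10],[6.5,24,-9.6,4.8,-12],[6.5,28,-11.2,5.6,-14],[6.5,32,-12.9,6.5,-16],[6.5,36,-14.5,7.4,-18],[6.5,40,-16.1,8.3,-18.7],[6.5,43.9,-17.7,9.1,-18.7],[6.5,43.9,-17.7,9.1,-18.7],[6.5,43.9,-17.7,9.1,-18.7],[6.5,43.9,-17.7,9.1,-18.7]]' 30
python3 - <<'E'
from m import *
goto((.5466,-.2287,.03),38.2)
im=bot.capture("top");sc=bot.capture("scene")
a=crop(im,380,165,480,265,4);b=crop(sc,330,100,430,200,4)
cv2.imwrite("pics/c3.png",np.hstack([a,b])[:,:,::-1])
print(proj("top",bot.state()["tool_pos"]),proj("scene",bot.state()["tool_pos"]))
E
```

```text
t: 1.7
tool_pos: [0.5462, -0.2295, 0.1404]
tool_rot: [0.945, 0.327, -0.0, 0.0]
wrist_force: [0.1, -0.5, -0.6]
grip_width: 0.0652
gripper_force: 0.0
tcp [ 0.5462 -0.2295  0.1404] yaw 38.15 -> row [ 0.09 -0.04 11.04] turn -0.05 t 1.7
[[439.59051628 213.16108268]] [[385.62849389 124.95388751]]
```

View pics/c3.png

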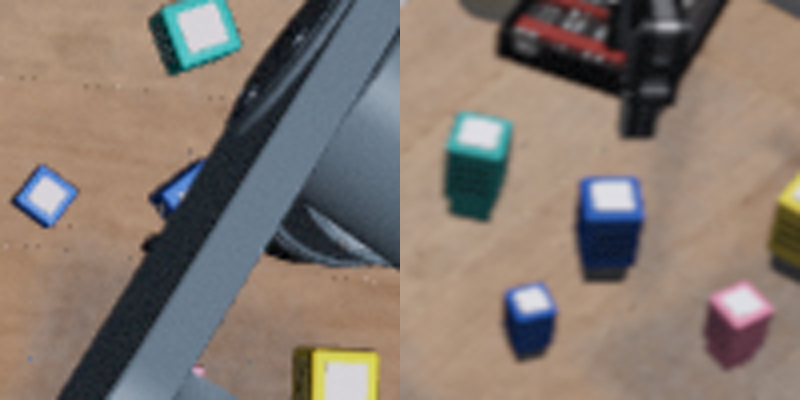

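Left (top view): the forearm hides most of the module. Right (scene view): the near finger's tip is at about scene (389.5,133) above the blue head, whose label is at (383,149). I'll compare the finger's projection with its expected position.

```bash
python3 - <<'E'
from h import *
s=bot.state();R=Ro.from_quat(s["tool_rot"]).as_matrix()
for k in(.033,.047): print(proj("scene",s["tool_pos"]+R@[0,-k,-.010]), proj("scene",s["tool_pos"]+R@[0.011,-k,-.010]), proj("scene",s["tool_pos"]+R@[-0.011,-k,-.010]))
E
```

```text
[[387.81473573 131.91604268]] [[382.82599975 131.95494387]] [[392.80066546 131.87716338]]
[[388.5359298  136.39019693]] [[383.5083522  136.43067155]] [[393.56065718 136.34974525]]
```

```bash
python3 -m inch '[[6.5,0,0,2,0],[6.5,0,0,4,0],[6.5,0,0,6,0],[6.5,0,0,7.5,0],[6.5,0,0,9,0],[6.5,0,0,10,0],[6.5,0,0,11,0],[6.5,0,0,11,0],[6.5,0,0,11,0],[3,0,0,11,0],[3,0,0,11,0],[3,0,0,11,0],[3,0,0,11,0],[3,0,0,11,0],[3,0,0,11,0],[3,0,0,11,0]]' 30
python3 -m inch '[[3,0,0,-1,0],[3,0,0,-2,0],[3,0,0,-4,0],[3,0,0,-7,0],[3,0,0,-10,0],[3,0,0,-13,0],[3,0,0,-13,0],[3,0,0,-13,0]]'
python3 - <<'E'
from h import *
goto((.672,.104,.16),95.8)
E
```

```text
t: 3.4
tool_pos: [0.5472, -0.2292, 0.0311]
tool_rot: [0.945, 0.327, 0.0, 0.001]
wrist_force: [-0.7, 1.7, 5.0]
grip_width: 0.0352
gripper_force: 31.9
t: 4.2
tool_pos: [0.5469, -0.2292, 0.1615]
tool_rot: [0.945, 0.327, 0.001, 0.001]
wrist_force: [-0.1, -0.2, -1.0]
grip_width: 0.0355
gripper_force: 31.2
tcp [ 0.5469 -0.2292  0.1615] yaw 38.17 -> row [ 30.42 -18.46   0.13] turn -57.63 t 4.2
```

```bash
python3 -m inch '[[3,2.5,-1.5,0,-5],[3,5,-3,0,-10],[3,8,-4.8,0,-15],[3,11,-6.6,0,-21],[3,14,-8.5,0,-27],[3,17,-10.3,0,-33],[3,20,-12.1,0,-38],[3,23,-13.9,0,-43],[3,26,-15.7,0,-48],[3,28.5,-17.2,0,-53],[3,30.4,-18.5,0,-57.6],[3,30.4,-18.5,1,-57.6],[3,30.4,-18.5,2,-57.6],[3,30.4,-18.5,2.8,-57.6],[3,30.4,-18.5,2.8,-57.6],[3,30.4,-18.5,2.8,-57.6],[3,30.4,-18.5,2.8,-57.6]]'
python3 - <<'E'
from m import *
goto((.672,.104,.065),95.8)
im=bot.capture("top");sc=bot.capture("scene")
a=crop(im,230,110,330,210,4);b=crop(sc,200,150,300,250,4)
cv2.imwrite("pics/c4.png",np.hstack([a,b])[:,:,::-1])
E
```

```text
t: 5.9
tool_pos: [0.6715, 0.1037, 0.1328]
tool_rot: [0.671, 0.741, 0.0, 0.0]
wrist_force: [0.5, -0.5, 0.7]
grip_width: 0.0357
gripper_force: 31.2
tcp [0.6715 0.1037 0.1328] yaw 95.7 -> row [0.03 0.04 6.78] turn -0.1 t 5.9
```

View pics/c4.png

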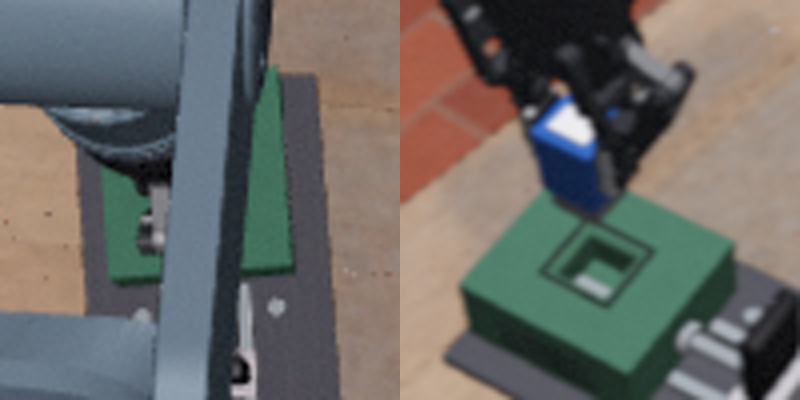

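Top view: the arm hides the module and socket. Scene view: the blue module is in hand above the socket, whose square outline has corners at crop (590,220), (653,252), (607,305), (541,270). The head's lower corners are at about crop (545,185) and (605,210). I'll compare these with their projections to get the camera bias.

```bash
python3 - <<'E'
from h import *
s=bot.state();p=s["tool_pos"];R=Ro.from_quat(s["tool_rot"]).as_matrix()
f=lambda uv:(np.array(uv,float)-[400,0]+.5)/4-.5+[200,150]
g=lambda px:((px-[200,150]+.5)*4-.5+[400,0]).round(1)
q=ray("scene",f([[590,220],[653,252],[607,305],[541,270]]),.055)
e=q-np.roll(q,1,0);print("socket scene",q.mean(0).round(4),np.linalg.norm(e,axis=1).round(4),np.degrees(np.arctan2(e[:,1],e[:,0])).round(1)%90)
# head corners expected if the module is centred on the TCP, foot underside 31 mm below it
for z in(-.011,.034):
  for a in(-.018,.018):
    for b in(-.018,.018): print("z",z,"tool x,y",a,b,"world",(p+R@[a,b,-z])[:2].round(3),"crop",g(proj("scene",p+R@[a,b,-z])[0]))
# housing top corners and socket expected from the top-view estimate
x=np.array([.9949,.1011]);y=np.array([-.1011,.9949]);o=np.array([.5885,.0958])
for a,b in((.085,0),(.03,.05),(.03,-.05),(.14,.05),(.14,-.05)): print("housing",a,b,g(proj("scene",[*(o+a*x+b*y),.055])[0]))
E
```

```text
socket scene [0.6712 0.1025] [0.0413 0.0416 0.0416 0.0433] [2.5 5.4 4.9 5.1]
z -0.011 tool x,y -0.018 -0.018 world [0.656 0.084] crop [632.7 174.2]
z -0.011 tool x,y -0.018 0.018 world [0.691 0.088] crop [575.4 146.1]
z -0.011 tool x,y 0.018 -0.018 world [0.652 0.12 ] crop [591.4 221.3]
z -0.011 tool x,y 0.018 0.018 world [0.688 0.124] crop [533.5 192.2]
z 0.034 tool x,y -0.018 -0.018 world [0.656 0.084] crop [625.9 116.2]
z 0.034 tool x,y -0.018 0.018 world [0.691 0.088] crop [566.6  87.7]
z 0.034 tool x,y 0.018 -0.018 world [0.652 0.12 ] crop [583.  163.9]
z 0.034 tool x,y 0.018 0.018 world [0.688 0.124] crop [523.1 134.3]
housing 0.085 0 [592.8 262. ]
housing 0.03 0.05 [623.4 372.8]
housing 0.03 -0.05 [730.3 241.2]
housing 0.14 0.05 [452.8 283.1]
housing 0.14 -0.05 [564.6 159.7]
```

```bash
python3 - <<'E'
from m import *
sc=bot.capture("scene")
b=(225,165,275,215)
c=crop(sc,*b,s=12)
cv2.imwrite("pics/c5.png",c[:,:,::-1])
k=blobs(c,(100,110,30),(130,255,255),500)[0]
ap=cv2.approxPolyDP(cv2.convexHull(k),8,True)[:,0];print(back(ap,225,165,12).round(1).tolist(),ap.tolist())
E
```

```text
[[238.3, 174.2], [243.5, 173.4], [249.5, 184.5], [251.5, 199.1], [248.2, 202.6], [239.4, 198.8], [236.0, 195.8], [232.0, 182.0]] [[165, 116], [227, 106], [299, 240], [324, 415], [284, 457], [178, 411], [138, 375], [89, 210]]
```

View pics/c5.png

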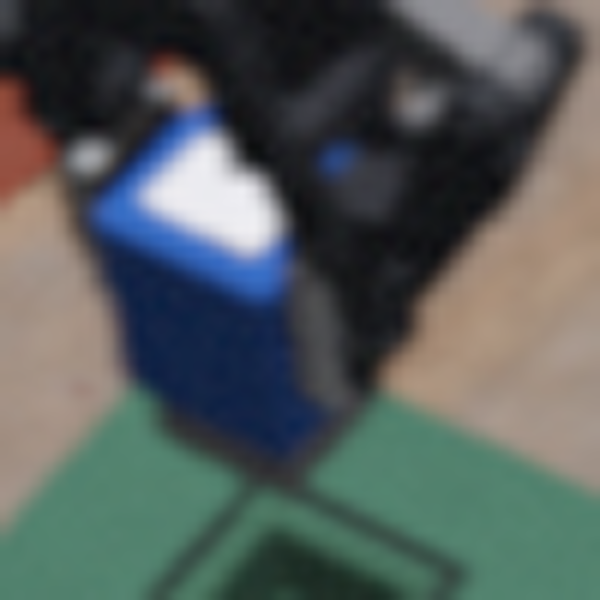

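The crop shows the module upright in the grip: head top corners at scene (232.1,182.2) and (246.9,189.5), lower corners at (235.8,196.0) and (248.3,202.6). The foot is just above the socket outline. Next I'll compute the module-to-socket offset in this one view, where the camera bias cancels.

```bash
python3 - <<'E'
from m import *
s=bot.state();p=s["tool_pos"];R=Ro.from_quat(s["tool_rot"]).as_matrix();tx=R[:2,0];ty=R[:2,1]
for nm,c1,c2,z in(("top",(232.1,182.2),(246.9,189.5),.0339),("bot",(235.8,196.0),(248.3,202.6),-.0111)):
    q=ray("scene",[c1,c2],p[2]+z);c=q.mean(0)-.018*tx
    print(nm,"centre",c.round(4),"len",np.linalg.norm(q[0]-q[1]).round(4),"offset from tcp in tool x,y mm",((c-p[:2])@np.c_[tx,ty]*1000).round(1))
# socket outline by dark mask in scene + housing green hull
sc=bot.capture("scene");b=(205,185,290,255);c=crop(sc,*b,s=8)
h=cv2.cvtColor(c,cv2.COLOR_RGB2HSV)
g=cv2.inRange(h,(65,60,85),(90,255,255));g=cv2.morphologyEx(g,cv2.MORPH_OPEN,np.ones((7,7)))
cs,hi=cv2.findContours(g,cv2.RETR_CCOMP,cv2.CHAIN_APPROX_NONE)
for k,hh in zip(cs,hi[0]):
    if cv2.contourArea(k)>2500:
        ap=cv2.approxPolyDP(cv2.convexHull(k),14,True)[:,0];P=back(ap,205,185);q=ray("scene",P,.055)
        print("hole" if hh[3]>=0 else "outer",cv2.contourArea(k),[(a.round(1).tolist(),w.round(4).tolist()) for a,w in zip(P,q)],"mean",q.mean(0).round(4))
E
```

```text
top centre [0.671 0.1  ] len 0.0357 offset from tcp in tool x,y mm [-4. -1.]
bot centre [0.6724 0.0978] len 0.0317 offset from tcp in tool x,y mm [-6.4  0.1]
outer 98109.0 [([235.6, 197.2], [0.7273, 0.0835]), ([256.7, 197.9], [0.689, 0.057]), ([282.3, 210.3], [0.6225, 0.0498]), ([256.7, 242.7], [0.6115, 0.1468]), ([215.3, 221.4], [0.7166, 0.1585])] mean [0.6734 0.0991]
```

```bash
python3 -m inch '[[3,0.2,0,1,0],[3,0.2,0,2,0],[3,0.2,0,3,0],[3,0.2,0,4,0],[3,0.2,0,4.5,0],[3,0.2,0,5,0],[3,0.2,0,5.3,0],[3,0.2,0,5.3,0]]' 25
python3 - <<'E'
from h import *
s=bot.state();print(s["moment"].round(2),s["wrist_force"].round(2))
E
```

```text
t: 6.9
tool_pos: [0.6709, 0.1064, 0.0789]
tool_rot: [0.671, 0.742, -0.0, -0.0]
wrist_force: [-0.5, 0.3, -0.4]
grip_width: 0.036
gripper_force: 31.2
[-0.03 -0.01  0.01] [-0.52  0.29 -0.39]
```

```bash
python3 -m inch '[[3,0,0,0.3,0],[3,0,0,0.6,0],[3,0,0,0.9,0],[3,0,0,1.1,0],[3,0,0,1.1,0]]'; python3 -m inch '[[3,0,0,0.1,0],[3,0,0,0.2,0],[3,0,0,0.3,0],[3,0,0,0.4,0],[3,0,0,0.4,0]]'
```

```text
t: 7.4
tool_pos: [0.6707, 0.1064, 0.0678]
tool_rot: [0.671, 0.742, -0.0, -0.0]
wrist_force: [-0.2, 1.3, -0.6]
grip_width: 0.0355
gripper_force: 31.2
t: 7.9
tool_pos: [0.6712, 0.1064, 0.0661]
tool_rot: [0.671, 0.742, 0.0, 0.0]
wrist_force: [-5.6, -0.2, 8.9]
grip_width: 0.0355
gripper_force: 32.4
```

```bash
python3 -m inch '[[5.5,0,0,0,0],[5.5,0,0,0,0],[5.5,0,0,0,0],[5.5,0,0,0,0],[5.5,0,0,-2,0],[5.5,0,0,-4,0],[5.5,0,0,-7,0],[5.5,0,0,-10,0],[5.5,0,0,-10,0],[5.5,0,0,-10,0]]'
python3 - <<'E'
from m import *
im=bot.capture("top");sc=bot.capture("scene")
cv2.imwrite("pics/c6.png",np.hstack([crop(sc,210,165,310,245,5),crop(im,240,125,300,205,5)])[:,:,::-1])
goto((.5638,.0933,.12),95.8)
E
```

```text
t: 8.9
tool_pos: [0.6716, 0.1064, 0.1652]
tool_rot: [0.671, 0.742, 0.001, 0.001]
wrist_force: [-0.1, 0.1, -0.1]
grip_width: 0.0551
gripper_force: 0.0
tcp [0.6702 0.1063 0.1628] yaw 95.77 -> row [ -0.23 -10.7    4.31] turn -0.03 t 9.0
```

View pics/c6.png

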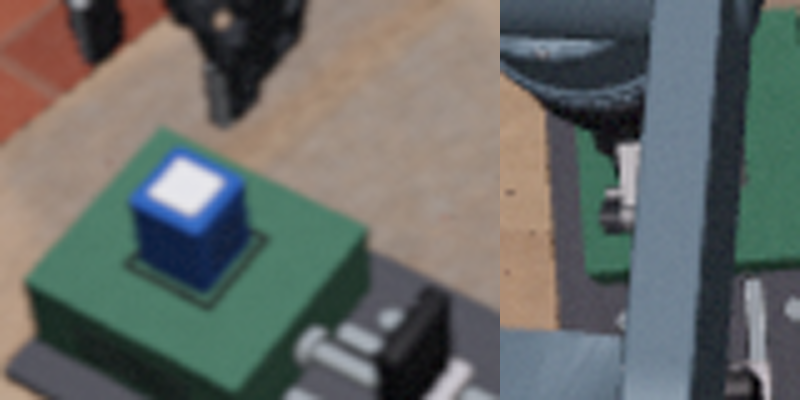

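The scene crop shows the blue head sitting flush and upright on the housing inside the outline, label at crop (187,183). The fingers are clear. Now I'll check the label's height and move to the handle.

```bash
python3 - <<'E'
from m import *
sc=bot.capture("scene");b=(230,185,270,225);c=crop(sc,*b);m=cv2.inRange(cv2.cvtColor(c,cv2.COLOR_RGB2HSV),(0,0,170),(180,70,255));_,r=quad(m)
P=back(r[0],*b[:2]);print(P,ray("scene",P,.1).round(4),ray("scene",P,.12).round(4),"socket raw (.6705,.103)")
E
python3 -m inch '[[5,-0.2,-2,0,0],[5,-0.2,-5,0,0],[5,-0.2,-8,0,0],[5,-0.2,-10.7,0,0],[5,-0.2,-10.7,2,0],[5,-0.2,-10.7,4,0],[5,-0.2,-10.7,4,0],[5,-0.2,-10.7,4,0]]'
python3 - <<'E'
from m import *
goto((.5638,.0933,.047),95.8)
im=bot.capture("top");sc=bot.capture("scene")
cv2.imwrite("pics/c7.png",np.hstack([crop(sc,250,190,330,290,5),crop(im,240,165,320,265,5)])[:,:,::-1])
E
```

```text
[246.76250076 202.03750038] [[0.6715 0.1033]] [[0.6594 0.1142]] socket raw (.6705,.103)
t: 9.85
tool_pos: [0.5641, 0.0936, 0.1234]
tool_rot: [0.671, 0.742, -0.001, -0.001]
wrist_force: [0.8, 0.1, 0.2]
grip_width: 0.0499
gripper_force: 0.0
tcp [0.5641 0.0936 0.1234] yaw 95.77 -> row [-0.03 -0.02  7.64] turn -0.03 t 9.85
```

View pics/c7.png

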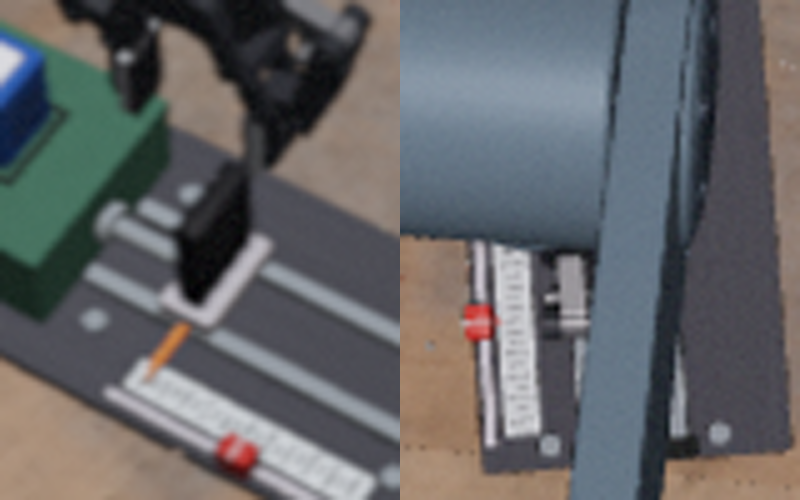

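The scene crop shows the open fingers either side of the black plate, with the pointer tip at about crop (150,378) and the red rider at (237,453). The module label ray agrees with the seated height to 1 mm. I'll descend and grip the plate.

```bash
python3 -m inch '[[5,0,0,2,0],[5,0,0,4,0],[5,0,0,5.5,0],[5,0,0,7,0],[5,0,0,7.6,0],[5,0,0,7.6,0],[0.8,0,0,7.6,0],[0.8,0,0,7.6,0],[0.8,0,0,7.6,0],[0.8,0,0,7.6,0],[0.8,0,0,7.6,0],[0.8,0,0,7.6,0],[0.8,0,0,7.6,0]]' 40
cat > ptr.py <<'E'
from m import *
x=np.array([.9949,.1011]);y=np.array([-.1011,.9949]);o=np.array([.5885,.0958])
for n,bb in(("scene",(265,215,345,310)),("top",(245,190,300,275))):
    c=crop(bot.capture(n),*bb);hs=cv2.cvtColor(c,cv2.COLOR_RGB2HSV)
    rm=cv2.inRange(hs,(0,150,110),(7,255,255))|cv2.inRange(hs,(174,150,110),(180,255,255));rm=cv2.morphologyEx(rm,cv2.MORPH_CLOSE,np.ones((17,17)))
    om=cv2.inRange(hs,(9,130,120),(22,255,255))
    for nm,m in(("red",rm),("orange",om)):
        if m.any():
            k,r=quad(m);a=cv2.contourArea(k)/64
            if nm=="red":P=back(r[0],*bb[:2]);w=(ray(n,P,.022)[0]-o)
            else:
                w=ray(n,back(k[:,0],*bb[:2]),.019)-o;t=w@y;w=w[t>t.max()-.012].mean(0);P=r[0]
            print(n,nm,"area",round(a,1),"tester x,y mm",(w@np.c_[x,y]*1000).round(1))
print(bot.state()["tool_pos"].round(4),bot.state()["wrist_force"].round(1))
E
python3 ptr.py
```

```text
t: 11.25
tool_pos: [0.5623, 0.0933, 0.0491]
tool_rot: [0.67, 0.742, -0.002, -0.002]
wrist_force: [-13.1, -1.7, 12.3]
grip_width: 0.0132
gripper_force: 40.6
scene red area 10.3 tester x,y mm [-83.2  64.8]
scene orange area 19.9 tester x,y mm [-26.4  39.1]
top red area 31.8 tester x,y mm [-77.2  65.3]
[0.5623 0.0934 0.0491] [-12.7  -2.8  11.8]
```

```bash
python3 -m inch '[[0.8,0,-0.5,-0.1,0],[0.8,0,-1,-0.15,0],[0.8,0,-1.7,-0.2,0],[0.8,0,-2.4,-0.2,0],[0.8,0,-3.1,-0.2,0],[0.8,0,-3.8,-0.2,0],[0.8,0,-4.4,-0.2,0],[0.8,0,-5.0,-0.2,0],[0.8,0,-5.2,-0.2,0],[0.8,0,-5.2,-0.2,0],[0.8,0,-5.2,-0.2,0],[0.8,0,-5.2,-0.2,0]]'
sed -i 's/k,r=quad(m);a=.*/k=np.vstack([q for q in cv2.findContours(m,0,1)[0] if cv2.contourArea(q)>100]);r=cv2.minAreaRect(k);a=r[1][0]*r[1][1]\/64/' ptr.py
python3 ptr.py; python3 - <<'E'
from m import *
im=bot.capture("top");sc=bot.capture("scene")
cv2.imwrite("pics/c8.png",np.hstack([crop(sc,270,240,320,300,8),crop(im,245,205,295,265,8)])[:,:,::-1])
E
```

```text
t: 12.55
tool_pos: [0.5132, 0.0883, 0.0492]
tool_rot: [0.671, 0.742, 0.0, 0.0]
wrist_force: [7.7, 0.2, -17.7]
grip_width: 0.0129
gripper_force: 39.2
scene red area 31.5 tester x,y mm [-79.3  64.5]
scene orange area 28.1 tester x,y mm [-75.8  38.9]
[0.5132 0.0883 0.0492] [  8.3   0.3 -18. ]
```

View pics/c8.png

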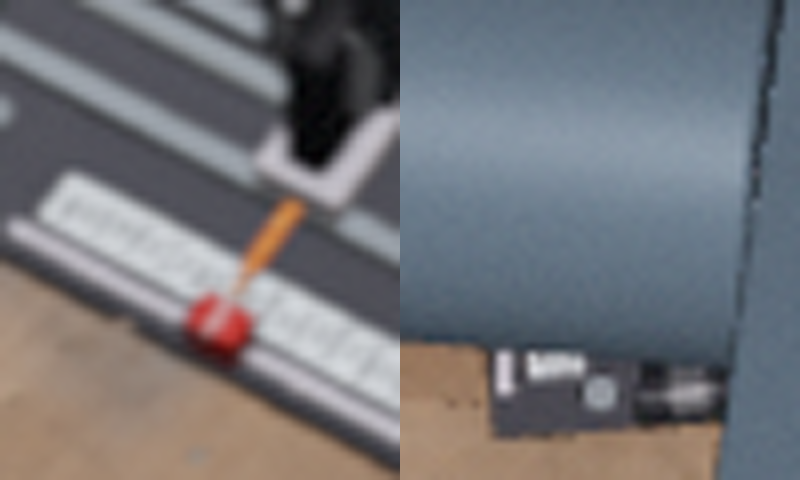

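The scene crop shows the pointer tip at about crop (235,288), slightly short of the rider's centre line at (219,325). Measured travel so far is 49.4 mm. The top view taken at rest gives 52.7 mm needed, and the scene view agrees with 52.9 mm, so I'll pull about 3.3 mm more and ease the vertical preload.

```bash
python3 -m inch '[[0.8,0,-0.15,0.05,0],[0.8,0,-0.3,0.1,0],[0.8,0,-0.35,0.1,0],[0.8,0,-0.35,0.1,0],[0.8,0,-0.35,0.1,0],[0.8,0,-0.35,0.1,0]]'
python3 ptr.py; python3 - <<'E'
from m import *
sc=bot.capture("scene")
cv2.imwrite("pics/c9.png",np.hstack([crop(sc,275,250,315,300,10),crop(sc,225,180,265,230,10)])[:,:,::-1])
p=bot.state()["tool_pos"];print("travel",((np.array([.5623,.0933])-p[:2])@[.9949,.1011]*1000).round(2),bot.state()["dq"].round(4))
E
```

```text
t: 13.35
tool_pos: [0.5108, 0.088, 0.0492]
tool_rot: [0.671, 0.742, 0.001, 0.001]
wrist_force: [8.4, -0.1, -13.1]
grip_width: 0.0134
gripper_force: 40.0
scene red area 31.7 tester x,y mm [-79.3  64.5]
scene orange area 29.5 tester x,y mm [-78.3  39.3]
[0.5108 0.088  0.0492] [  8.7   0.6 -13.5]
travel 51.79 [ 0.0005 -0.0007  0.0007  0.0002  0.0012 -0.0017]
```

View pics/c9.png

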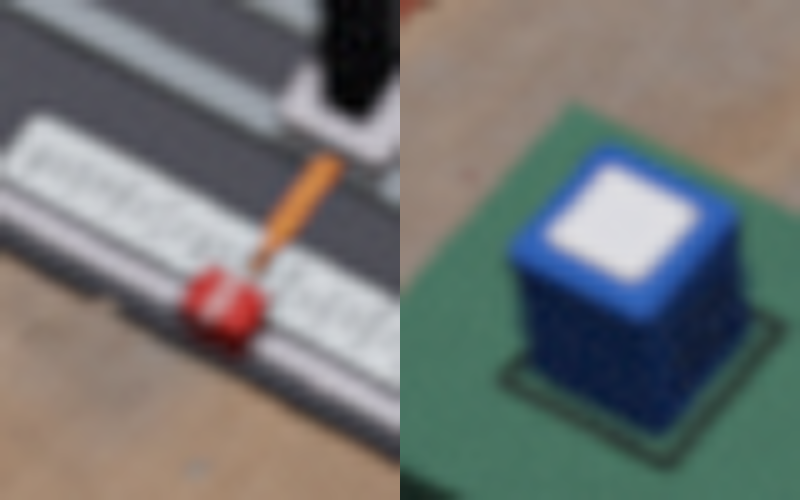

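The pointer tip is at crop (258,268). The rider's stripe, dropped to pointer height, starts at about (236,309), so the pointer is level to within 1 mm and slightly short. The right half shows the module seated. I'll add a last trim of under 1 mm, settle, and hand in.

```bash
python3 -m inch '[[0.8,0,-0.08,0,0],[0.8,0,-0.08,0,0],[0.8,0,-0.08,0,0],[0.8,0,-0.08,0,0],[0.8,0,-0.08,0,0],[0.8,0,-0.08,0,0]]'
python3 ptr.py; python3 -c "
from rig import bot
print(bot.state()['gripper_force'],bot.close_job())"
```

```text
t: 14.1
tool_pos: [0.51, 0.0879, 0.0492]
tool_rot: [0.671, 0.742, 0.001, 0.001]
wrist_force: [8.7, -0.8, -13.5]
grip_width: 0.0137
gripper_force: 40.0
scene red area 31.5 tester x,y mm [-79.3  64.5]
scene orange area 29.5 tester x,y mm [-79.   39.7]
[0.51   0.0879 0.0492] [  7.6   0.4 -12.6]
the job is handed in; nothing more can be done
39.97034668922424 None
```

I plugged the blue module fully home and let go of it, then pulled the handle out about 52.6 mm and handed the job in while still gripping it; by the camera the pointer is within about 1 mm of the red rider, but no verdict came back.

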